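Set the stamp desk's display clock to four o'clock

ROBOT

A 7-joint arm with a two-finger parallel gripper is mounted at the origin on the work surface. World frame = base frame: x ahead of the robot, y to its left, z up, the work surface at z = 0. Lengths are in m, angles in degrees, forces in N, time in s.
With the tool pointing down it reaches from about 0.4 to 0.925 m from the base axis. Payload 4.1 kg.
Tool frame: the origin (TCP) lies midway between the tips of the shut fingers; the grasp point (between the pads) lies behind it (r.hold_point_z is the z of the grasp point in the tool frame, in m); z points along the fingers, y is the line along which they close (so a half turn about z gives the same grasp; the last joint's range is limited). The gripper opens to 85 mm and grips with 20 to 120 N. Pads are 22 mm wide; open, the fingers measure 114 mm over their backs; the gripper's body (76 mm by 85 mm) begins 54 mm behind the grasp point. The pads swing forward as they close: fully open they stand 13 mm farther back than shut.
Start: joints at [-72.25, 22.827, 2.584, 88.041, -1.071, 69.15, -2.905], TCP at [0.258, 0.596, 0.231] pointing down, gripper open.
Joint ranges: [-161.44, 161.44], [-28.35, 127.94], [-78.24, 83.42], [0, 140.83], [-78.03, 258.03], [13.02, 114.36], [-168.23, 168.23]. Speed limits (degrees/s): [147.25, 147.25, 180, 180, 180, 180, 180].

INTERFACE

Orientations are given as a 3x3 rotation matrix whose columns are the frame's x, y, z axes.
In Python, from workcell import r gives the robot as it stands.
- The arm moves only by the shell command python3 -m crank 'ROWS' [FORCE]. ROWS is JSON, a list of rows, each a list of 3 entries, a list of its own where there are three numbers: the shift along the tool's x, y, z as a fraction of full scale, then the turn, a rotation vector about the tool's x, y, z as a fraction of full scale, then the opening, from -1 (shut) to 1 (fully open). In form: [[[x, y, z], [wx, wy, wz], fingers], ...]. A call has 1 to 10 rows; each row shifts and turns the commanded pose from where the row before left it, along the tool's axes as they then stand; what a row does not reach is not made up. Full scale, the value 1, is 100 mm for a shift and pi/2 rad for a turn. A row lasts 1/12 s, in which the tool goes at most 41.7 mm and 7.16 degrees, less where a joint would pass 70% of its speed; a pose out of reach is approached as far as the arm can. A call with a number of a shift or a turn outside -1 to 1 is refused whole. A call with a gripper value outside its range is refused whole. The fingers move at their own pace and stop on an object; FORCE is the grip in N (left out, the last holds). Time passes only in rows, so rows that do not move let the fingers close. It gives the time, the measured TCP pose, the force, the opening and the grip force at its end, in the units of the state.
- r.observe(): the state, without advancing time (a new reading comes with each control period).
- r.camera(name): name is "side" or "top" or "wrist"; returns the picture (384x512x3 uint8, red, green, blue); there is no depth.
- r.camera_info(name): a dict with "fx", "fy", "cx", "cy" (pixels), "k1" (the pictures are not rectified: a ray, as slopes to the right and down, at radius r is drawn at 1 + k1 r^2 times it, then the intrinsics apply), "camera_from_world" (4x4, takes a point from world to camera coordinates); the wrist camera has in their place "mount" (4x4, takes a point from camera to tool coordinates, whose origin is the TCP and whose axes are the flange's). Camera axes: x right, y down, z forward; pixel columns grow to the right and rows downward; lengths in m; the calibration is good to about 2 mm. A picture is of the moment at which its call begins: read the wrist's pose just before it. camera_info takes no time and is no camera call.
- r.finish_job(): hands the job in; it is judged then, once.
The state is a dict: "clock": time; "joint_pos": joint angles; "dq": joint speeds; "joint_efforts": joint torques, N m; "eef_pos": TCP position; "tcp_rot": TCP orientation; "wrist_force": force on the tool from outside, world axes, zero at the start; "torque": the same for the moment, N m; "gripper_width": finger opening in m; "gripper_force": force on a finger pad.
Only numpy, scipy, OpenCV 4.12 (cv2) and the standard library are available. Lean on these libraries where they do the work, as an engineer would, in place of code of your own. Each camera call takes 0.05 s, during which the arm holds its last target. There are 200 camera calls.

TASK

Set the display clock that lies on the stamp desk to four o'clock by gently pushing its hands round with a fingertip: the short hand to the four and the long hand to the twelve, which is the double bar. Do not lift or shift the clock board, and leave the stamps, the ink pads and the jar on and around it where they are.

Things in the scene. Friction and masses are not known exactly. Their poses are not given: they have to be found in the camera images.
- clock: the display clock: a square brown board 290 x 290 x 18 mm, about 1.8 kg, lying flat and loose on the desk, with a round white dial of radius 136 mm (surface 19 mm above the desk) and twelve printed black bars, a double bar at twelve. Origin: centre of the underside, on the axis of both hands; x points to twelve, z up. Hours run clockwise seen from above: three at -y, six at -x, nine at +y
- hour_hand (a joint): angle of the short hand in rad, clockwise seen from above from twelve, any whole turns added (four is 2.094). The short hand: black, straight, 18 mm wide, 66 mm long from the axis, 27 to 36 mm above the desk (8 mm clear of the dial); hub radius 15 mm; 26 mm tail behind the axis. Turns without limit both ways, with friction (0.08 N m: 1.6 N at 50 mm from the axis), and stays where left
- minute_hand (a joint): angle of the long hand in rad, counted likewise (twelve is 0 or a whole turn). The long hand: black, straight, 12 mm wide, 118 mm long, 40 to 49 mm above the desk, passing freely over the short one; hub, tail and friction like it; brass cap to 56 mm. A finger pushing the short hand also pushes the long one if it meets it; a finger beyond 66 mm from the axis reaches only the long one
- hour_tip (a point): the tip of the short hand, 66 mm from the axis, at mid thickness
- minute_tip (a point): the tip of the long hand, 118 mm from the axis, at mid thickness
- four_mark (a point): middle of the printed single bar at four (bars lie 114 to 132 mm from the axis), 123 mm from the axis, on the dial
- twelve_mark (a point): middle of the printed double bar at twelve, 123 mm from the axis, on the dial
- hour_at_four (a point): where the tip of the short hand is when it points exactly at four
- minute_at_twelve (a point): where the tip of the long hand is when it points exactly at twelve
- stamp_a: a stamp with a dark wooden block handle, 28 mm square and 42 mm tall, standing on a corner of the clock board, outside the dial; origin at the centre of its underside. Loose, to be left alone
- stamp_b: a stamp with a dark wooden block handle, 26 mm square and 36 mm tall, standing on the corner diagonally across the clock board, outside the dial; origin at the centre of its underside. Loose, to be left alone
- stamp_c: a stamp with a dark wooden block handle, 40 mm square and 52 mm tall, standing on the desk just beyond the clock; origin at the centre of its underside. Loose, to be left alone
- pad_open: a round black ink pad with a red top, 86 mm across and 17 mm high, on the desk on the nine o'clock side of the clock; origin at the centre of its underside. Loose, to be left alone
- pad_shut: a round black ink pad with a black lid, 86 mm across and 17 mm high, on the desk on the three o'clock side of the clock; origin at the centre of its underside. Loose, to be left alone
- jar: a small jar, 48 mm across and 50 mm tall, on the desk just beyond the clock; origin at the centre of its underside. Loose, to be left alone

How it is judged (in metres and radians):
At the end, for the whole second after the job is handed in: The short hand points at four within 8 mm at its tip (about 7 degrees) and the long hand at twelve within 12.5 mm at its tip (6 degrees, one minute), both left at rest there (horizontal distance between hour_tip and hour_at_four below 0.008 m and horizontal distance between minute_tip and minute_at_twelve below 0.0125 m); the robot touches nothing.
It fails at once if the clock board is lifted or tipped (height (world z) of clock above 0.01 m or angle between clock's own z axis and vertical above 0.1 rad).
It fails at once if the clock board is shifted by more than 20 mm, or turned so that its twelve shifts by more than 25 mm (distance of clock from where it was at the start of the episode above 0.02 m or distance of twelve_mark from where it was at the start of the episode above 0.025 m).
It fails at once if the clock or a hand of it is pressed or gripped with more than 25 N (contact force between clock and the fingers above 25 N).
It fails at once if a stamp, an ink pad or the jar is lifted, moved by more than 20 mm or knocked over (distance of any of stamp_a, stamp_b, stamp_c, pad_open, pad_shut, jar from where it was at the start of the episode above 0.02 m or angle between any of stamp_a, stamp_b, stamp_c, pad_open, pad_shut, jar's own z axis and vertical above 0.4 rad).
It also fails if it takes over 54 s, if anything falls off the work surface, if the arm or the gripper's body presses on something with over 40 N, if the wrist force passes 120 N, or if a joint passes its speed limit or range.

## Working session

There is one attempt and no reset: what is moved stays moved. The work goes in short steps, Python scripts to look and compute and a shell command to move; the robot and the scene stay as the last step left them, time stands still between calls to the robot, and variables do not carry over. Pictures are saved under pics/ and viewed, at most 10 in all, crops included, and the job is handed in when it is done.

```bash
mkdir -p pics; python3 - <<'E'
from workcell import r
import cv2,numpy as np
s=r.observe();print(s)
for n in("top","side"):
    print(n,r.camera_info(n)); cv2.imwrite(f"pics/{n}0.png",cv2.resize(r.camera(n)[:,:,::-1],(800,600),interpolation=cv2.INTER_CUBIC))
print(r.hold_point_z)
E
```

```text
{'clock': 0.0, 'joint_pos': array([-72.24918966,  22.8710845 ,   2.5804347 ,  88.11514334,
        -1.07279789,  69.14943431,  -2.90585708]), 'dq': array([ 0.02967418, -0.00242734,  0.07026843, -0.10181168, -0.01972304,
       -0.05061583, -0.12505117]), 'joint_efforts': array([-9.83540704e-04, -4.75130045e+01,  1.36429723e+00, -2.54224044e+01,
        1.15404680e-02,  9.63721541e-03, -2.42031325e-05]), 'eef_pos': array([0.25810773, 0.59585979, 0.23026541]), 'tcp_rot': array([[-9.17627711e-01,  3.97440484e-01, -6.68279265e-04],
       [ 3.97441030e-01,  9.17625897e-01, -1.82761978e-03],
       [-1.13139730e-04, -1.94267616e-03, -9.99998107e-01]]), 'wrist_force': array([0.30293503, 0.23602067, 0.34532651]), 'torque': array([ 0.05668362, -0.01219891, -0.01068951]), 'gripper_force': 0.0, 'gripper_width': 0.0855136335699588}
top {'fx': 360.1356045652607, 'fy': 360.1356045652607, 'cx': 249.43454736180158, 'cy': 197.37600180245232, 'k1': -0.07034859011402667, 'camera_from_world': array([[-0.00677223, -0.99982375,  0.0175099 ,  0.042481  ],
       [-0.9904291 ,  0.00429258, -0.13795567,  0.60917568],
       [ 0.13785619, -0.01827658, -0.99028361,  0.73399504],
       [ 0.        ,  0.        ,  0.        ,  1.        ]])}
side {'fx': 348.11207802799373, 'fy': 348.11207802799373, 'cx': 250.82437349653478, 'cy': 198.54688180730668, 'k1': 0.020136547362368085, 'camera_from_world': array([[ 0.80645685, -0.59113406,  0.01370694, -0.46403962],
       [-0.28983202, -0.41539743, -0.86223105,  0.24935536],
       [ 0.51538797,  0.69137942, -0.50632967,  0.43796488],
       [ 0.        ,  0.        ,  0.        ,  1.        ]])}
-0.0187
```

View pics/top0.png

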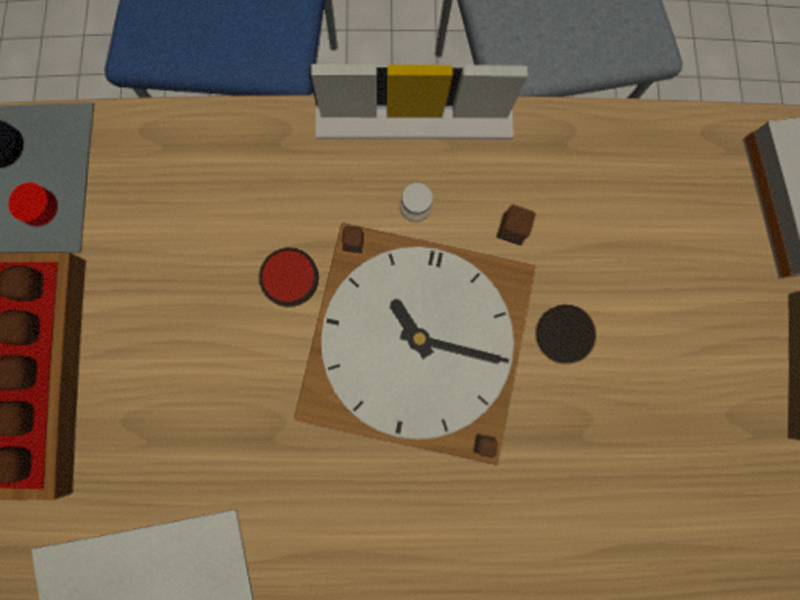

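The top view (800x600) shows the clock axis at about (419,339), the double bar at (436,259), the long hand tip at (507,360), near three, and the short hand tip at (396,303), near half past ten. I'll enlarge it for a more precise reading.

```bash
cat > h.py <<'E'
from workcell import r
import cv2,numpy as np
def world(uv,z,n="top"):
    i=r.camera_info(n);T=i["camera_from_world"];K=np.array([[i["fx"],0,i["cx"]],[0,i["fy"],i["cy"]],[0,0,1]])
    p=cv2.undistortPoints(np.array([[uv]],float),K,np.array([i["k1"],0,0,0,0]))[0,0]
    R,t=T[:3,:3],T[:3,3];o=-R.T@t;d=R.T@np.array([p[0],p[1],1]);return (o+d*(z-o[2])/d[2])[:2]
def crop(name,x0=180,y0=130,w=175,h=175,k=3.4):
    im=r.camera("top")[y0:y0+h,x0:x0+w,::-1]
    cv2.imwrite(name,cv2.resize(im,None,fx=k,fy=k,interpolation=cv2.INTER_CUBIC))
def px(u,v,x0=180,y0=130,k=3.4): return ((u+.5)/k-.5+x0,(v+.5)/k-.5+y0)
E
python3 -c "
from h import *
crop('pics/c1.png')
im=r.camera('top');g=im.min(2);m=(g>130).astype(np.uint8);m[:, :180]=0;m[:,360:]=0;m[:150]=0;m[300:]=0
cs,_=cv2.findContours(m,0,2);c=max(cs,key=cv2.contourArea);e=cv2.fitEllipse(cv2.convexHull(c));print(e,world(e[0],.019))"
```

```text
((266.5567321777344, 218.87551879882812), (121.23373413085938, 122.00904846191406), 120.04388427734375) [0.56460407 0.0012731 ]
```

View pics/c1.png

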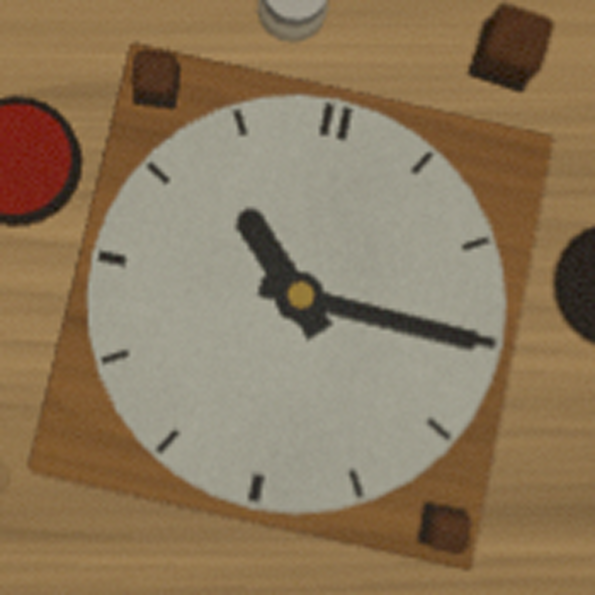

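In the crop, twelve is at (336,121), six at (257,488), nine at (112,259), and four at (439,429). The brass cap is at (301,294). The short hand tip is at (248,214), and the long hand tip, at about (476,341), covers the three.

```bash
python3 -c "
from h import *
W=lambda u,v,z:world(px(u,v),z)
t,s,n,f=W(336,121,.019),W(257,488,.019),W(112,259,.019),W(439,429,.019)
c=W(301,294,.056);print('cap',c,'12-6 mid',(t+s)/2,np.linalg.norm(t-s))
ax=np.array([.5646,.0013])
az=lambda p:np.degrees(np.arctan2(*(p-ax)[::-1]))
a0=az(t);print('12 az',a0,az(s)+180,az(n)-90,az(f)+120)
print('hour',a0-az(W(248,214,.0315)),np.linalg.norm(W(248,214,.0315)-ax),'min',a0-az(W(476,341,.0445)),np.linalg.norm(W(476,341,.0445)-ax))
"
sed -n 1,3p /dev/null
```

```text
cap [5.67484900e-01 2.20326776e-04] 12-6 mid [5.66206105e-01 1.43375936e-05] 0.24448163094557812
12 az -13.285962862805077 347.55371639496616 -13.93261691627842 -11.722398661348421
hour -41.62722556432922 0.06452291222912723 min 90.02311048036289 0.11464048813754972
```

```bash
R='[-0.28,-0.2,0],[0,0,0],-1'; true
python3 -m crank '[[[-0.28,-0.21,0],[0,0,0],-1],[[-0.28,-0.21,0],[0,0,0],-1],[[-0.28,-0.21,0],[0,0,0],-1],[[-0.28,-0.21,0],[0,0,0],-1],[[-0.28,-0.21,0],[0,0,0],-1],[[-0.28,-0.21,0],[0,0,0],-1],[[-0.28,-0.21,0],[0,0,0],-1],[[-0.28,-0.21,0],[0,0,0],-1],[[-0.28,-0.21,0],[0,0,0],-1],[[-0.28,-0.21,0],[0,0,0],-1]]'
python3 -m crank '[[[-0.28,-0.21,0],[0,0,0],-1],[[-0.28,-0.21,0],[0,0,0],-1],[[-0.28,-0.21,0],[0,0,0],-1],[[-0.28,-0.21,0],[0,0,0],-1],[[-0.28,-0.21,0],[0,0,0],-1],[[-0.28,-0.21,0],[0,0,0],-1],[[-0.28,-0.21,0],[0,0,0],-1],[[-0.28,-0.21,0],[0,0,0],-1],[[0,0,0],[0,0,0],-1],[[0,0,0],[0,0,0],-1]]'
cat > plan.py <<'E'
from h import *
import sys
ax=np.array([.566,.0005]);A0=-12.5
def P(phi,rad): a=np.radians(A0-phi);return ax+rad*np.array([np.cos(a),np.sin(a)])
def rows(pts,z=None):
    s=r.observe();R=s["tcp_rot"];p=s["eef_pos"].copy();print("at",p.round(4),s["wrist_force"].round(1))
    for q in pts:
        q=np.r_[q,p[2] if z is None else z];print((R.T@(q-p)*10).round(2).tolist());p=q
E
python3 -c "
from plan import *
rows([P(2,50e-3)])"
```

```text
clock: 1.03
eef_pos: [0.4323, 0.2908, 0.2314]
tcp_rot: [[-0.918, 0.397, 0.0], [0.397, 0.918, 0.0], [0.0, 0.0, -1.0]]
wrist_force: [0.6, -0.1, -0.3]
gripper_width: 0.0
gripper_force: 0.0
clock: 1.87
eef_pos: [0.5711, 0.0466, 0.2311]
tcp_rot: [[-0.916, 0.402, -0.0], [0.402, 0.916, -0.001], [-0.0, -0.001, -1.0]]
wrist_force: [-0.4, 1.0, 0.1]
gripper_width: -0.0003
gripper_force: 0.0
at [0.5711 0.0466 0.2311] [-0.4  1.   0.1]
[-0.63, -0.36, 0.0]
```

```bash

python3 -m crank '[[[-0.21,-0.12,0],[0,0,0],-1],[[-0.21,-0.12,0],[0,0,0],-1],[[-0.21,-0.12,0],[0,0,0],-1],[[0,0,0.3],[0,0,0],-1],[[0,0,0.3],[0,0,0],-1],[[0,0,0.3],[0,0,0],-1],[[0,0,0.3],[0,0,0],-1],[[0,0,0.2],[0,0,0],-1],[[0,0,0],[0,0,0],-1],[[0,0,0],[0,0,0],-1]]'
python3 -c "
from plan import *
crop('pics/c2.png')
rows([P(2,50e-3)],.0255)"
```

```text
clock: 2.7
eef_pos: [0.6131, -0.007, 0.0905]
tcp_rot: [[-0.918, 0.395, -0.003], [0.395, 0.918, 0.001], [0.003, -0.0, -1.0]]
wrist_force: [-0.1, -0.0, 0.3]
gripper_width: 0.0005
gripper_force: 0.0
at [ 0.6146 -0.0074  0.0921] [ 0.4  0.  -0.3]
[-0.02, -0.04, 0.67]
```

View pics/c2.png

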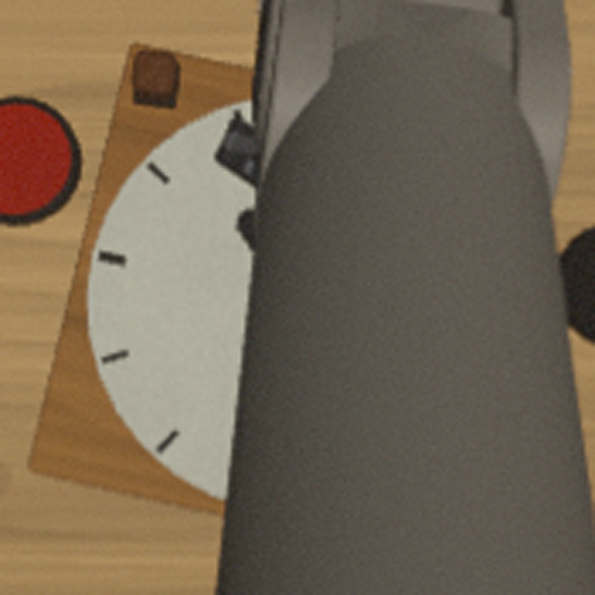

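The arm hides the hands in the top view, but the fingers are clear at this spot. I'll descend.

```bash

python3 -m crank '[[[-0.02,-0.04,0.2],[0,0,0],-1],[[0,0,0.2],[0,0,0],-1],[[0,0,0.16],[0,0,0],-1],[[0,0,0.1],[0,0,0],-1],[[0,0,0],[0,0,0],-1],[[0,0,0],[0,0,0],-1]]'
python3 -c "
from plan import *
rows([P(a,50e-3) for a in np.arange(2,-200,-10)],.0258)"
```

```text
clock: 3.25
eef_pos: [0.6153, -0.0129, 0.0265]
tcp_rot: [[-0.918, 0.397, 0.002], [0.397, 0.918, 0.0], [-0.002, 0.001, -1.0]]
wrist_force: [-0.7, -0.2, 0.6]
gripper_width: -0.0
gripper_force: 0.0
at [ 0.6153 -0.0129  0.0265] [-0.7 -0.2  0.6]
[0.01, 0.0, 0.01]
[0.02, 0.08, 0.0]
[0.04, 0.08, 0.0]
[0.05, 0.07, 0.0]
[0.06, 0.06, -0.0]
[0.07, 0.05, -0.0]
[0.08, 0.04, -0.0]
[0.08, 0.02, -0.0]
[0.09, 0.01, -0.0]
[0.09, -0.01, -0.0]
[0.08, -0.02, -0.0]
[0.08, -0.04, -0.0]
[0.07, -0.05, -0.0]
[0.06, -0.06, -0.0]
[0.05, -0.07, -0.0]
[0.04, -0.08, -0.0]
[0.02, -0.08, -0.0]
[0.01, -0.09, -0.0]
[-0.01, -0.09, -0.0]
[-0.02, -0.08, -0.0]
[-0.04, -0.08, -0.0]
```

```bash

python3 -m crank '[[[0.02,0.08,0],[0,0,0],-1],[[0.04,0.08,0],[0,0,0],-1],[[0.05,0.07,0],[0,0,0],-1],[[0.06,0.06,0],[0,0,0],-1],[[0.07,0.05,0],[0,0,0],-1],[[0.08,0.04,0],[0,0,0],-1],[[0.08,0.02,0],[0,0,0],-1],[[0.09,0.01,0],[0,0,0],-1],[[0.09,-0.01,0],[0,0,0],-1]]'
python3 -c "
from plan import *
rows([P(a,50e-3) for a in np.arange(-88,-200,-10)],.0258)"
```

```text
clock: 4.0
eef_pos: [0.577, 0.0476, 0.0256]
tcp_rot: [[-0.918, 0.397, 0.002], [0.397, 0.918, 0.001], [-0.001, 0.001, -1.0]]
wrist_force: [2.4, -0.8, 0.5]
gripper_width: -0.0002
gripper_force: 1.2
at [0.577  0.0476 0.0256] [ 2.4 -0.8  0.5]
[-0.01, 0.02, -0.0]
[0.08, -0.02, -0.0]
[0.08, -0.04, -0.0]
[0.07, -0.05, -0.0]
[0.06, -0.06, -0.0]
[0.05, -0.07, -0.0]
[0.04, -0.08, -0.0]
[0.02, -0.08, -0.0]
[0.01, -0.09, -0.0]
[-0.01, -0.09, -0.0]
[-0.02, -0.08, -0.0]
[-0.04, -0.08, -0.0]
```

```bash

python3 -m crank '[[[0.08,-0.01,0],[0,0,0],-1],[[0.08,-0.03,0],[0,0,0],-1],[[0.07,-0.05,0],[0,0,0],-1],[[0.06,-0.06,0],[0,0,0],-1],[[0.05,-0.07,0],[0,0,0],-1],[[0.04,-0.08,0],[0,0,0],-1],[[0.02,-0.08,0],[0,0,0],-1],[[0.01,-0.09,0],[0,0,0],-1],[[-0.01,-0.09,0],[0,0,0],-1]]'
python3 -c "
from plan import *
s=r.observe();R=s['tcp_rot'][:2,:2]
for phi in(-240,):
  a=np.radians(A0-phi);n=np.array([-np.sin(a),np.cos(a)])
  h=abs(R.T@n)@[.011,.014];print('h',h,'final finger',phi+np.degrees(np.arcsin((.009+h)/.05)))
rows([P(a,50e-3) for a in (-178,-188,-198,-205)],.0258)
for n in('wrist','side'): cv2.imwrite(f'pics/{n}1.png',r.camera(n)[:,:,::-1])"
```

```text
clock: 4.75
eef_pos: [0.5168, 0.0107, 0.0251]
tcp_rot: [[-0.918, 0.397, -0.002], [0.397, 0.918, 0.001], [0.002, 0.0, -1.0]]
wrist_force: [1.1, 2.2, -0.8]
gripper_width: 0.0001
gripper_force: 1.0
h 0.014974035537715303 final finger -211.34850809162322
at [0.5168 0.0107 0.0251] [ 1.1  2.2 -0.8]
[0.0, 0.02, -0.01]
[-0.02, -0.08, -0.0]
[-0.04, -0.08, -0.0]
[-0.03, -0.05, -0.0]
```

View pics/wrist1.png

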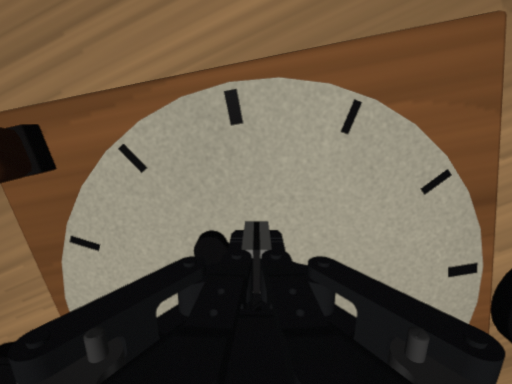

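The wrist view shows the fingertips at (258,228) with the short hand just ahead, its tip at (212,240). The four bar is at (84,243), the five at (132,158) and the six at (233,107). I'll push on and stop slightly short.

```bash

python3 -m crank '[[[-0.02,-0.06,0],[0,0,0],-1],[[-0.03,-0.07,0],[0,0,0],-1],[[-0.03,-0.06,0],[0,0,0],-1],[[-0.02,-0.03,0],[0,0,0],-1],[[0,0,0],[0,0,0],-1],[[0,0,0],[0,0,0],-1]]'
python3 -c "
from plan import *
rows([P(a,50e-3) for a in (-205,-208,-211)],.0258)
for n in('wrist','side'): cv2.imwrite(f'pics/{n}2.png',r.camera(n)[:,:,::-1])"
```

```text
clock: 5.35
eef_pos: [0.5184, -0.0141, 0.0252]
tcp_rot: [[-0.917, 0.398, -0.0], [0.398, 0.917, -0.001], [0.0, -0.001, -1.0]]
wrist_force: [0.3, 0.8, -0.1]
gripper_width: 0.0002
gripper_force: 0.0
at [ 0.5184 -0.0141  0.0252] [ 0.3  0.8 -0.1]
[0.03, 0.03, -0.01]
[-0.02, -0.02, 0.0]
[-0.02, -0.02, 0.0]
```

View pics/wrist2.png

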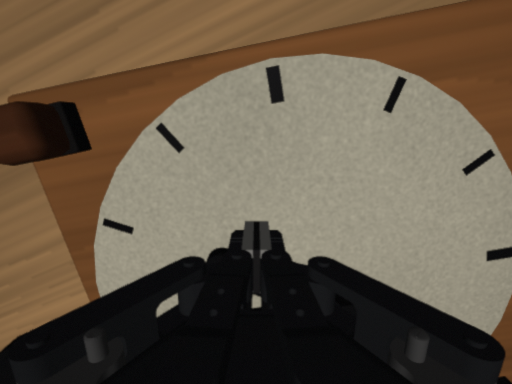

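The fingers now hide the short hand from the wrist camera. I'll back off, lift and look.

```bash

python3 -m crank '[[[0.02,0.08,0],[0,0,0],-1],[[0,0,-0.15],[0,0,0],-1],[[0,0,-0.3],[0,0,0],-1],[[0,-0.2,-0.35],[0,0,0],-1],[[0,-0.3,-0.35],[0,0,0],-1],[[0,-0.4,-0.2],[0,0,0],-1],[[0,-0.4,-0.2],[0,0,0],-1],[[0,-0.4,0],[0,0,0],-1],[[0,0,0],[0,0,0],-1],[[0,0,0],[0,0,0],-1]]'
python3 -c "
from plan import *
rows([P(115,95e-3)],.039)
crop('pics/c3.png')
a=[r.camera(n)[:,:,::-1] for n in('wrist','side')]
cv2.imwrite('pics/s3.png',cv2.resize(np.hstack(a),(800,300)))"
```

```text
clock: 6.28
eef_pos: [0.4549, -0.155, 0.1747]
tcp_rot: [[-0.916, 0.402, 0.001], [0.402, 0.916, 0.0], [-0.001, 0.001, -1.0]]
wrist_force: [0.5, 0.5, -0.7]
gripper_width: -0.0003
gripper_force: 0.0
at [ 0.4549 -0.155   0.1747] [ 0.5  0.5 -0.7]
[-0.16, 0.95, 1.36]
```

View pics/c3.png

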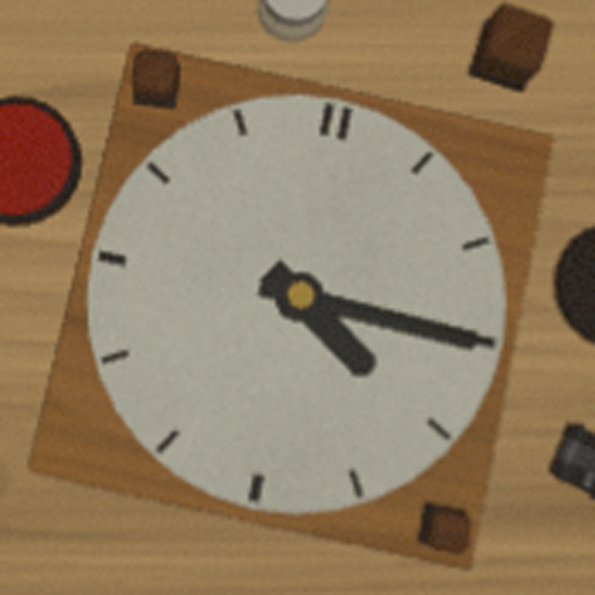

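The short hand tip is now at about (367,368) and the long hand is still at three. The board and the other objects haven't moved. Next I'll measure the short hand's angle.

```bash
python3 -c "
from plan import *
W=lambda u,v,z:world(px(u,v),z)
az=lambda p:np.degrees(np.arctan2(*(p-ax)[::-1]))
for q in[(367,368),(363,364)]: w=W(*q,.0315);print(A0-az(w),np.linalg.norm(w-ax))
print(A0-az(W(439,429,.019)))
im=r.camera('top');g=cv2.cvtColor(im,cv2.COLOR_RGB2GRAY)
# dark pixels at 30..64mm radius
for lab,z,r0,r1,c in(('h',.036,.035,.062,120),('m',.049,.075,.105,90)):
  L=[]
  for v in range(130,305):
    for u in range(180,355):
      if g[v,u]<80:
        w=world((u,v),z)-ax;d=np.hypot(*w);f=(A0-np.degrees(np.arctan2(w[1],w[0])))
        if r0<d<r1 and abs(f-c)<(25 if lab=='m' else 22): L.append(f)
  print(lab,len(L),np.median(L),np.mean(L))
"
```

```text
122.77545253464137 0.06155700145161151
122.75716701544411 0.0579890626780203
119.95891117757296
h 95 122.7169039654276 122.66471420695588Traceback (most recent call last):
  File "<string>", line 14, in <module>
    w=world((u,v),z)-ax;d=np.hypot(*w);f=(A0-np.degrees(np.arctan2(w[1],w[0])))
      ~~~~~^^^^^^^^^
  File "h.py", line 4, in world
    i=r.camera_info(n);T=i["camera_from_world"];K=np.array([[i["fx"],0,i["cx"]],[0,i["fy"],i["cy"]],[0,0,1]])
ValueError: time passes only in moves, steps and waits
```

The short hand reads 122.7°, about 3 mm off at the tip and within the 8 mm limit. Next is the long hand, with the fingertip at 95 mm radius and above the short hand's height.

```bash

python3 -m crank '[[[-0.05,0.32,0],[0,0,0],-1],[[-0.05,0.32,0],[0,0,0],-1],[[-0.06,0.31,0.1],[0,0,0],-1],[[0,0,0.3],[0,0,0],-1],[[0,0,0.3],[0,0,0],-1],[[0,0,0.3],[0,0,0],-1],[[0,0,0.2],[0,0,0],-1],[[0,0,0.15],[0,0,0],-1],[[0,0,0],[0,0,0],-1],[[0,0,0],[0,0,0],-1]]'
python3 -c "
from plan import *
s=r.observe();R=s['tcp_rot'][:2,:2]
a=np.radians(A0);n=np.array([-np.sin(a),np.cos(a)])
h=abs(R.T@n)@[.011,.014];print('h',h,'final finger',np.degrees(np.arcsin((.006+h)/.095)))
rows([P(a,95e-3) for a in np.arange(115,12,-6)],.039)"
```

```text
clock: 7.32
eef_pos: [0.5076, -0.0713, 0.0383]
tcp_rot: [[-0.918, 0.396, -0.002], [0.396, 0.918, 0.0], [0.002, -0.001, -1.0]]
wrist_force: [0.2, -0.1, -0.0]
gripper_width: -0.0002
gripper_force: 0.0
h 0.015813463194504992 final finger 13.274429923033527
at [ 0.5076 -0.0713  0.0383] [ 0.2 -0.1 -0. ]
[-0.02, -0.03, -0.01]
[-0.1, -0.02, -0.0]
[-0.1, -0.01, -0.0]
[-0.1, 0.0, -0.0]
[-0.1, 0.01, -0.0]
[-0.1, 0.02, -0.0]
[-0.09, 0.03, -0.0]
[-0.09, 0.04, -0.0]
[-0.09, 0.05, -0.0]
[-0.08, 0.06, -0.0]
[-0.07, 0.07, -0.0]
[-0.07, 0.07, -0.0]
[-0.06, 0.08, -0.0]
[-0.05, 0.09, -0.0]
[-0.04, 0.09, -0.0]
[-0.03, 0.09, -0.0]
[-0.02, 0.1, -0.0]
[-0.01, 0.1, -0.0]
```

```bash

python3 -m crank '[[[-0.02,-0.03,0],[0,0,0],-1],[[-0.1,-0.02,0],[0,0,0],-1],[[-0.1,-0.01,0],[0,0,0],-1],[[-0.1,0,0],[0,0,0],-1],[[-0.1,0.01,0],[0,0,0],-1],[[-0.1,0.02,0],[0,0,0],-1],[[-0.09,0.03,0],[0,0,0],-1],[[-0.09,0.04,0],[0,0,0],-1],[[-0.09,0.05,0],[0,0,0],-1]]'
python3 -c "
from plan import *
rows([P(a,95e-3) for a in np.arange(67,12,-6)],.039)"
```

```text
clock: 8.07
eef_pos: [0.585, -0.0958, 0.0391]
tcp_rot: [[-0.918, 0.398, -0.0], [0.398, 0.918, 0.0], [0.0, -0.0, -1.0]]
wrist_force: [-0.9, 0.5, 0.1]
gripper_width: -0.0002
gripper_force: 0.5
at [ 0.585  -0.0958  0.0391] [-0.9  0.5  0.1]
[0.03, 0.02, 0.0]
[-0.08, 0.06, -0.0]
[-0.07, 0.07, -0.0]
[-0.07, 0.07, -0.0]
[-0.06, 0.08, -0.0]
[-0.05, 0.09, -0.0]
[-0.04, 0.09, -0.0]
[-0.03, 0.1, -0.0]
[-0.02, 0.1, -0.0]
[-0.01, 0.1, -0.0]
```

```bash

python3 -m crank '[[[-0.06,0.07,0],[0,0,0],-1],[[-0.06,0.08,0],[0,0,0],-1],[[-0.07,0.07,0],[0,0,0],-1],[[-0.06,0.08,0],[0,0,0],-1],[[-0.05,0.09,0],[0,0,0],-1],[[-0.04,0.09,0],[0,0,0],-1],[[-0.03,0.1,0],[0,0,0],-1],[[-0.02,0.06,0],[0,0,0],-1],[[0,0,0],[0,0,0],-1],[[0,0,0],[0,0,0],-1]]'
python3 -c "
from plan import *
rows([P(a,95e-3) for a in (14,)],.039)
d=r.observe()['eef_pos'][:2]-ax;print(A0-np.degrees(np.arctan2(d[1],d[0])),np.hypot(*d))"
```

```text
clock: 8.9
eef_pos: [0.6458, -0.0517, 0.0392]
tcp_rot: [[-0.918, 0.397, 0.001], [0.397, 0.918, 0.0], [-0.001, 0.0, -1.0]]
wrist_force: [0.8, -0.5, 0.2]
gripper_width: -0.0001
gripper_force: 0.0
at [ 0.6458 -0.0517  0.0392] [ 0.8 -0.5  0.2]
[-0.01, 0.11, 0.0]
20.678377909159394 0.09533328613023641
```

Push the remaining distance, then back off, lift and move aside to look.

```bash

python3 -m crank '[[[-0.01,0.06,0],[0,0,0],-1],[[0,0.05,0],[0,0,0],-1],[[0,0,0],[0,0,0],-1],[[0,0,0],[0,0,0],-1],[[0,-0.12,0],[0,0,0],-1],[[0,0,-0.2],[0,0,0],-1],[[0,0,-0.35],[0,0,0],-1],[[0,0,-0.35],[0,0,0],-1],[[0,0,-0.3],[0,0,0],-1],[[0,0,0],[0,0,0],-1]]'
python3 -m crank '[[[0.2,-0.35,0],[0,0,0],-1],[[0.2,-0.35,0],[0,0,0],-1],[[0.2,-0.35,0],[0,0,0],-1],[[0.2,-0.35,0],[0,0,0],-1],[[0.2,-0.35,0],[0,0,0],-1],[[0.2,-0.35,0],[0,0,0],-1],[[0,0,0],[0,0,0],-1],[[0,0,0],[0,0,0],-1]]'
python3 -c "
from plan import *
crop('pics/c4.png')"
```

```text
clock: 9.73
eef_pos: [0.6499, -0.0562, 0.1667]
tcp_rot: [[-0.917, 0.399, 0.013], [0.399, 0.917, -0.001], [-0.012, 0.005, -1.0]]
wrist_force: [0.3, -0.8, 0.9]
gripper_width: -0.0
gripper_force: 0.0
clock: 10.4
eef_pos: [0.4496, -0.2013, 0.1593]
tcp_rot: [[-0.915, 0.403, 0.0], [0.403, 0.915, 0.001], [-0.0, 0.001, -1.0]]
wrist_force: [0.7, 0.2, 0.8]
gripper_width: -0.0001
gripper_force: 0.0
```

View pics/c4.png

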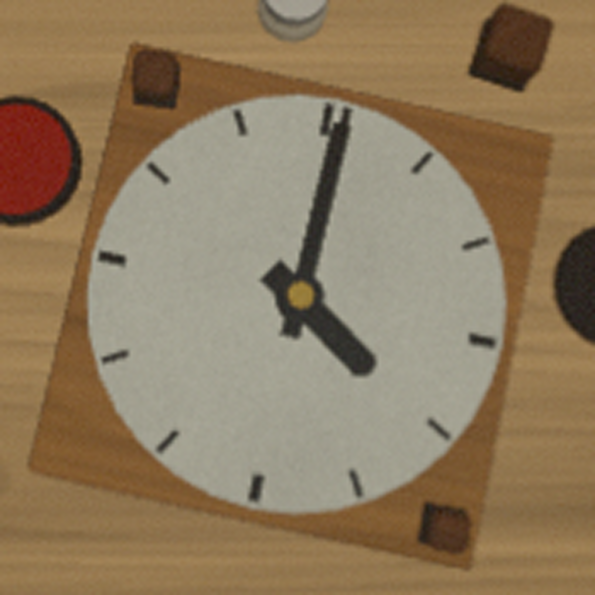

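The long hand tip is at (341,123) and the cap at (301,294), which puts it about 1° past twelve. The short hand tip is at (367,368), about 3° past four. Everything else is where it was and the robot is clear, so I'm handing in.

```bash
python3 -c "
from workcell import r
print(r.finish_job())"
```

```text
the job is handed in; nothing more can be done
None
```

The clock is set to four o'clock and handed in (no verdict was returned): in the last picture the long hand is about 1° past twelve and the short hand about 3° past four, both within limits, with the board and everything around it unmoved.

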